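# Stopper a flask on the bench stoppering press

### The arm

A 6-joint arm with a two-finger parallel gripper is mounted at the origin on a cart in front of the work surface, level with it; the furniture and walls round the work are solid. World frame = base frame: x ahead of the robot, y to its left, z up, the work surface at z = 0. Lengths are in mm, angles in rad, forces in N, time in s.
With the tool pointing down it reaches from about 400 to 825 mm from the base axis. Payload 7 kg.
Tool frame: the origin (TCP) lies midway between the tips of the shut fingers; the grasp point (between the pads) lies 19 mm behind it; z points along the fingers, y is the line along which they close (so a half turn about z gives the same grasp; the last joint's range is limited). The gripper opens to 88 mm and grips with 3 to 60 N. Pads are 19 mm wide; open, the fingers measure 130 mm over their backs; the gripper's body (78 mm by 193 mm) begins 47 mm behind the grasp point.
Start: joints at [-1.042, 0.359, 0.012, 0, -1.224, -0.288], TCP at [160.948, -655.508, 226.561] pointing down, gripper open.
Joint ranges: [-3.07, 3.07], [-1.43, 2.12], [-1.02, 1.25], [-3.03, 1.67], [-3.05, -0], [-3.03, 3.03]. Speed limits (rad/s): [2.39, 2.39, 3.01, 3.14, 3.14, 3.14].

### API

Orientations are given as a unit quaternion [x, y, z, w].
In Python, from station import arm gives the robot as it stands.
- The arm moves only by the tool step_arm, never from a script. Its argument "plan" is a list that holds one entry, the list of rows, each a list of 6 numbers: the shift along the tool's x, y, z as a fraction of full scale, then the turn, a rotation vector about the tool's x, y, z as a fraction of full scale. A call has 1 to 8 rows; each row is the pose to reach, as a shift and turn from the pose commanded when the call began, along the tool's axes at that moment; what a row does not reach only later rows make up. Full scale, the value 1, is 0.12 m for a shift and 0.5 rad for a turn. A row lasts 1/12 s, in which the tool goes at most 41.7 mm and 7.16 degrees, less where a joint would pass 70% of its speed; a pose out of reach is approached as far as the arm can. A call with a number of a shift or a turn outside -1 to 1 is refused whole. A call with a gripper value outside its range is refused whole. "gripper" is the opening, from 0 (shut) to 1 (fully open), set as the call begins (left out, the last holds). The fingers move at their own pace and stop on an object; "grip_force" is the grip in N (left out, the last holds). Time passes only in rows, so rows that repeat a pose let the fingers close. It gives the time, the measured TCP pose, the force, the opening and the grip force at its end, in the units of the state.
- arm.sense(): the state, without advancing time (a new reading comes with each control period).
- arm.camera(name): name is "scene" or "top"; returns a dict with "pixels" (384x512x3 uint8, red, green, blue), "vertical_fov" (degrees; the focal length in pixels is half the picture's height over the tangent of half this angle, whatever the lens; pixels are square), "cx", "cy" (the principal point, pixels), "R" (3x3) and "t" (3): a world point X has camera coordinates R X + t. Camera axes: x right, y down, z forward; pixel columns grow to the right and rows downward; lengths in mm; the calibration is good to about 2 mm. A picture is of the moment at which its call begins. There is no depth.
- arm.sign_off(): hands the job in; it is judged then, once.
The state is a dict: "clock": time; "q": joint angles; "joint_vel": joint speeds; "tau": joint torques, N m; "tool_pos": TCP position; "orientation": TCP orientation; "contact_force": force on the tool from outside, world axes, zero at the start; "wrist_torque": the same for the moment, N m; "opening": opening from 0.0 (shut) to 1.0 (fully open); "finger_force": force on a finger pad.
Only numpy, scipy, OpenCV 4.12 (cv2) and the standard library are available. Lean on these libraries where they do the work, as an engineer would, in place of code of your own. Each camera call takes 0.05 s, during which the arm holds its last target. There are 200 camera calls.

### The job

Close the amber flask: set the blue stopper fully down and upright in the rubber collar in its neck, then push the shuttle the flask stands on all the way in under the press. Pull the lever down to its stop so that the ram (not your hand, and not earlier) drives stopper and collar fully home, and let the lever go back up. Leave the flask standing under the ram and the red stopper in its stand.

Things in the scene. Friction and masses are not known exactly. Their poses are not given: they have to be found in the camera images.
- press: grey C-frame press, fixed. Origin: on the ram's axis at bench level. x: from open front to column; y: along the flask lane, away from the loading end. Column x 67..117, y +-30 mm; head x -36..118, y +-28, z 191..253; base x -65..125, y -190..80, 18 high; rails at x = +-52, 31 high. Yaw up to 0.25 rad.
- press_ram: steel ram with a round black rubber pad, 28 mm across; origin at the centre of the pad's underside, 180.5 mm above the bench when up. Goes down 21.5 mm per rad of the lever, 22.6 mm at its stop; meets the set stopper's knob after 13.5 mm; collar home after 21.5 mm.
- press_lever (a joint): press lever: 0 = up (40 degrees above level, pointing to the press's -x), grows as it is pulled down, stop at 1.05 rad (20 degrees below level). Axle along the press's y at press x = 22, z = 222 mm. A damped spring of 0.36 to 0.57 N m returns it to 0; driving the collar takes about 8 to 12 N down on the knob, more if pulled fast.
- lever_knob (a point): centre of the lever's black ball knob, 28 mm across, 150 mm from the axle, at press y = 46 mm; lever up: press x = -93, z = 318 mm; at the stop: press x = -119, z = 171 mm.
- shuttle (a joint): aluminium shuttle with a white nest ring in which the flask stands: 0 = out at the loading end, 0.13 m = fully in, flask under the ram (moves along the press's +y). Friction 2.5 N; stays where it is left.
- shuttle_handle (a point): centre of the top edge of the shuttle's upright black handle plate (56 mm along press x, 10 mm thick along press y, from 28 to 64 mm above the bench), 85 mm from the nest's centre on the press's -y side; push it towards +y.
- flask: amber conical flask, 64 mm across at the foot, 105 mm high, about 300 g, loose in the nest (2.5 mm play). Origin: centre of its underside, on the nest's floor 28 mm above the bench; z up. Nest ring 69 mm inside, 80 outside, top 40 mm above the bench. Shuttle out: nest's centre at press y = -130 mm.
- collar (a joint): black rubber sealing collar, friction-fitted in the flask's neck: 0 = only started, standing 8 mm proud of the rim, 0.008 m = fully home on the rim. About 30 N move it (the lever gears the hand's force up).
- collar_mouth (a point): centre of the collar's mouth in the plane of its top face (117 mm above the flask's origin at first, 109 when home). Straight bore 21.6 mm across, 24 mm deep; flange 34 mm across, 4 mm thick.
- stopper: blue tapered stopper, 30 g: plug 22 mm long, 19.6 mm across at the shoulder, 15.6 at the foot; shoulder disc 31 across, 4 thick; fluted knob 22 to 24 mm across, at z = 4..22 mm, to grip from above. Origin: on the axis in the shoulder's underside, z up. Hangs in an end hole of the stand, origin 32 mm above the bench; once set, origin at the collar's mouth.
- big_stopper: red stopper of a larger size, knob 29 mm across, shoulder 35 mm, too big for this collar, in the other end hole of the stand; to be left there.
- stopper_stand: white plastic block 50 x 130 x 32 mm, fixed, with three 24 mm holes 40 mm apart in a row along its y axis. Origin: centre of its underside. The stoppers hang in its end holes (the middle one is empty); which is in which varies.
Things that resemble listed ones, but are neither listed nor needed, are in the scene too. There is more than one size of the stopper; the one meant has the size given above.

How it is judged:
By the outcome, as a careful person would: the job done as asked, in the order asked, and still so for the second after the job is handed in, with the robot touching nothing.
It also fails if it takes over 70 s, if anything falls off the work surface, if the arm or the gripper's body presses on something with over 40 N, if the wrist force passes 120 N, or if a joint passes its speed limit or range.

## Working session

There is one attempt and no reset: what is moved stays moved. The work goes in short steps, Python scripts to look and compute and a tool call to move; the robot and the scene stay as the last step left them, time stands still between calls to the robot, and variables do not carry over. Pictures are saved under pics/ and viewed, at most 10 in all, crops included, and the job is handed in when it is done.

Besides the shell and the picture viewer there is one more tool, called after ">>>" by a JSON object that holds its "api" and its "payload", one argument or row to a line. step_arm: Moves the arm, as the interface text tells. Shift numbers are shares of 0.12 m and turn numbers shares of 0.5 rad, none past 1 either way. Its arguments: {"type":"object","properties":{"plan":{"type":"array","items":{"type":"array","items":{"type":"array","items":{"type":"number","minimum":-1,"maximum":1}}}},"gripper":{"type":"number"},"grip_force":{"type":"number"}},"required":["plan"]}

```bash
mkdir -p pics; ls; cat > h.py <<'E'
import numpy as np, cv2, json
from station import arm
def snap(n,f=None):
    c=arm.camera(n); c['pixels']=np.array(c['pixels']); 
    if f: cv2.imwrite('pics/'+f,cv2.cvtColor(c['pixels'],cv2.COLOR_RGB2BGR))
    return c
def K(c):
    f=c['pixels'].shape[0]/2/np.tan(np.radians(c['vertical_fov'])/2)
    return f
def ray(c,u,v):
    R=np.array(c['R']);t=np.array(c['t']);f=K(c)
    d=R.T@np.array([(u-c['cx'])/f,(v-c['cy'])/f,1]); return -R.T@t,d/np.linalg.norm(d)
def onz(c,u,v,z):
    o,d=ray(c,u,v); return o+d*(z-o[2])/d[2]
def tri(rs):
    A=sum(np.eye(3)-np.outer(d,d) for o,d in rs); b=sum((np.eye(3)-np.outer(d,d))@o for o,d in rs)
    p=np.linalg.solve(A,b); return p,[np.linalg.norm(np.cross(p-o,d)) for o,d in rs]
def proj(c,X):
    p=np.array(c['R'])@np.array(X)+np.array(c['t']); f=K(c); return p[:2]/p[2]*f+[c['cx'],c['cy']]
E
python3 - <<'E'
from h import *
a=snap('scene','s0.png');b=snap('top','t0.png')
np.save('s0.npy',a,allow_pickle=True);np.save('t0.npy',b,allow_pickle=True)
for c in(a,b): print({k:np.round(v,3).tolist() for k,v in c.items() if k!='pixels'})
s=arm.sense();print(s)
im=np.hstack([cv2.imread('pics/s0.png')])
E
```

```text
pics
{'vertical_fov': 49.223, 'cx': 261.674, 'cy': 190.992, 'R': [[-0.457, -0.89, -0.002], [-0.47, 0.243, -0.849], [0.756, -0.387, -0.529]], 't': [152.264, 424.554, 807.808]}
{'vertical_fov': 54.718, 'cx': 262.611, 'cy': 193.211, 'R': [[0.008, -1.0, -0.005], [-0.995, -0.008, -0.101], [0.101, 0.006, -0.995]], 't': [-98.978, 518.402, 984.291]}
{'clock': 0.1, 'q': array([-1.04190885e+00,  3.59334442e-01,  1.11196309e-02, -2.78194909e-04,
       -1.22408290e+00, -2.88131916e-01]), 'joint_vel': array([-0.00089973, -0.00228877,  0.0009513 ,  0.00117998,  0.00064386,
       -0.00090158]), 'tau': array([-1.82199481e-03, -5.84165061e+01,  2.93750829e+01,  7.01551750e+00,
        1.01748412e-02, -5.50478660e-05]), 'tool_pos': array([ 160.82083034, -655.10581788,  225.69600518]), 'orientation': array([-1.20040203e-01,  9.92768739e-01,  7.40872185e-04, -1.78182702e-04]), 'contact_force': array([ 0.66947314,  0.26743551, -0.6037    ]), 'wrist_torque': array([0.01539927, 0.02691106, 0.01278889]), 'finger_force': 0.0, 'opening': 1.0031011363954223}
```

View pics/s0.png

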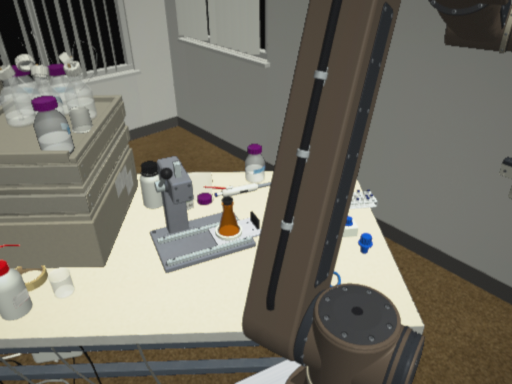

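View pics/t0.png

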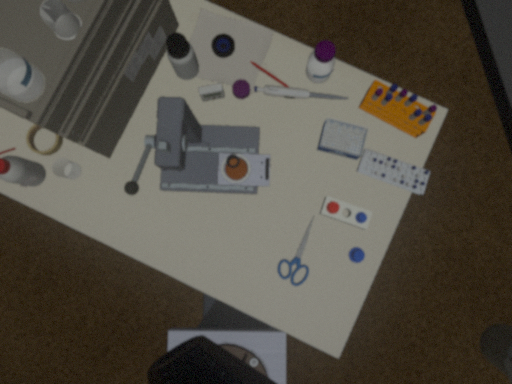

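Scene view: press at (175,195), flask (228,218), stand with a blue knob at (348,222), loose blue thing at (365,242); the arm hides part. Top view: press (180,150), flask (236,168), shuttle handle (267,170), lever knob (131,187). The stand is at (346,212), with red at (333,208), an empty hole in the middle and blue at (361,217). 

Blue candidates are the stand's end-hole one at (361,217) and the loose one at (357,255). The description says the stopper hangs in an end hole, so I'll check its size and enlarge it.

```bash
python3 - <<'E'
from h import *
b=np.load('t0.npy',allow_pickle=True).item();a=np.load('s0.npy',allow_pickle=True).item()
def blobs(c,lo,hi,roi,name,amin=15):
    hsv=cv2.cvtColor(c['pixels'],cv2.COLOR_RGB2HSV);m=cv2.inRange(hsv,lo,hi)
    r=np.zeros_like(m);x0,y0,x1,y1=roi;r[y0:y1,x0:x1]=m[y0:y1,x0:x1]
    for k in cv2.findContours(r,0,1)[0]:
        A=cv2.contourArea(k)
        if A>amin:
            (cx,cy),rad=cv2.minEnclosingCircle(k);M=cv2.moments(k);print(name,round(M['m10']/M['m00'],1),round(M['m01']/M['m00'],1),A,'rad',round(rad,1), 'world z50',onz(c,M['m10']/M['m00'],M['m01']/M['m00'],50).round(0))
roi=(310,190,380,270)
blobs(b,(100,120,50),(125,255,255),roi,'blue')
blobs(b,(0,120,80),(8,255,255),roi,'red');blobs(b,(172,120,80),(180,255,255),roi,'red')
blobs(b,(5,120,50),(20,255,255),(210,140,275,200),'amber')
blobs(b,(0,0,0),(180,255,60),(110,130,280,210),'dark',8)
blobs(a,(100,120,50),(125,255,255),(330,180,400,280),'s blue')
p=b['pixels'][:,:,::-1]
c1=cv2.resize(p[190:275,310:385],None,fx=5,fy=5,interpolation=cv2.INTER_CUBIC)
c2=cv2.resize(p[90:205,115:280],None,fx=2.5,fy=3.7,interpolation=cv2.INTER_CUBIC)
h=425;c2=cv2.resize(p[95:200,118:280],(412,int(105*412/162)),interpolation=cv2.INTER_CUBIC);c2=cv2.copyMakeBorder(c2,0,425-c2.shape[0],0,0,0)
cv2.imwrite('pics/c1.png',np.hstack([c1,c2]))
E
```

```text
blue 356.3 254.7 112.0 rad 6.7 world z50 [ 357. -341.   50.]
blue 361.3 217.2 35.0 rad 4.0 world z50 [ 455. -356.   50.]
red 332.8 207.1 74.0 rad 5.2 world z50 [ 481. -281.   50.]
amber 236.9 170.3 207.5 rad 10.1 world z50 [578. -26.  50.]
amber 232.8 161.3 33.0 rad 4.0 world z50 [602. -14.  50.]
dark 131.4 187.4 98.5 rad 6.3 world z50 [530. 255.  50.]
dark 231.2 158.5 22.5 rad 6.1 world z50 [610. -10.  50.]
dark 181.8 159.7 68.5 rad 9.8 world z50 [606. 123.  50.]
dark 192.3 135.1 173.5 rad 10.8 world z50 [673.  96.  50.]
dark 113.9 136.8 100.5 rad 11.7 world z50 [667. 309.  50.]
s blue 365.2 241.8 156.0 rad 9.6 world z50 [ 342. -329.   50.]
s blue 348.6 221.3 38.0 rad 4.8 world z50 [ 442. -347.   50.]
```

View pics/c1.png

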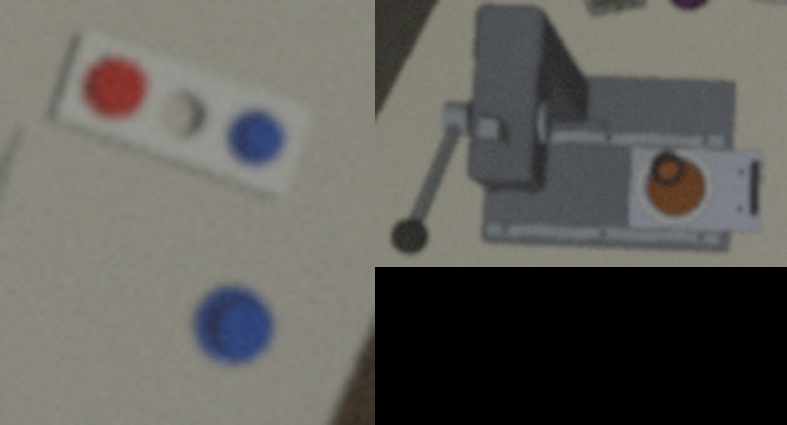

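The stand's blue stopper (zoomed: crop (255,137), left panel) is clearly smaller than the loose blue one (235,325) and the red one (115,87). It hangs in an end hole, so it is the one meant. Next I move the arm aside so that both cameras see clearly.

>>> {"api": "step_arm", "payload": {
  "plan": [
    [[-0.93, 0.85, 0, 0, 0, 0], [-0.93, 0.85, 0, 0, 0, 0], [-0.93, 0.85, 0, 0, 0, 0], [-0.93, 0.85, 0, 0, 0, 0]]
  ],
  "gripper": 0.5
}}

```text
clock: 0.43
tool_pos: [245.9, -527.1, 226.1]
orientation: [-0.12, 0.993, 0.001, 0.0]
contact_force: [-0.1, 0.9, -0.5]
opening: 0.754
finger_force: 0.0
```

>>> {"api": "step_arm", "payload": {
  "plan": [
    [[-0.93, 0.85, 0, 0, 0, 0], [-0.93, 0.85, 0, 0, 0, 0], [-0.93, 0.85, 0, 0, 0, 0], [-0.93, 0.85, 0, 0, 0, 0]]
  ]
}}

```text
clock: 0.77
tool_pos: [330.1, -401.4, 226.5]
orientation: [-0.121, 0.993, 0.0, 0.0]
contact_force: [0.3, -0.6, -0.4]
opening: 0.515
finger_force: 0.0
```

>>> {"api": "step_arm", "payload": {
  "plan": [
    [[-0.93, 0.85, 0, 0, 0, -0.25], [-0.93, 0.85, 0, 0, 0, -0.5], [-0.93, 0.85, 0, 0, 0, -0.75], [-0.93, 0.85, 0, 0, 0, -1]]
  ]
}}

```text
clock: 1.1
tool_pos: [414.3, -275.8, 226.6]
orientation: [-0.365, 0.931, 0.0, 0.0]
contact_force: [0.7, -0.3, -0.3]
opening: 0.5
finger_force: 0.0
```

>>> {"api": "step_arm", "payload": {
  "plan": [
    [[-0.35, 0.1, 0, 0, 0, -0.2], [-0.7, 0.2, 0, 0, 0, -0.4], [-1, 0.28, 0, 0, 0, -0.6], [-1, 0.28, 0, 0, 0, -0.8], [-1, 0.28, 0, 0, 0, -0.8]]
  ]
}}

```text
clock: 1.52
tool_pos: [479.8, -170.7, 226.1]
orientation: [-0.543, 0.839, 0.0, -0.0]
contact_force: [0.1, -0.1, -0.3]
opening: 0.499
finger_force: 0.0
```

```bash
python3 - <<'E'
from h import *
ss=[snap('scene') for _ in range(4)];tt=[snap('top') for _ in range(4)]
for L,n in((ss,'s1'),(tt,'t1')):
    c=L[0];c['pixels']=np.mean([x['pixels'] for x in L],0).astype(np.uint8);np.save(n+'.npy',c,allow_pickle=True)
a=np.load('s1.npy',allow_pickle=True).item()['pixels'];b=np.load('t1.npy',allow_pickle=True).item()['pixels']
f=lambda im,x0,y0,x1,y1,w,h:cv2.resize(im[y0:y1,x0:x1,::-1],(w,h),interpolation=cv2.INTER_CUBIC)
cv2.imwrite('pics/c2.png',np.hstack([f(a,140,140,400,270,800,400)]))
cv2.imwrite('pics/c3.png',f(b,110,85,310,235,800,600))
E
```

```text
(no output)
```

View pics/c2.png

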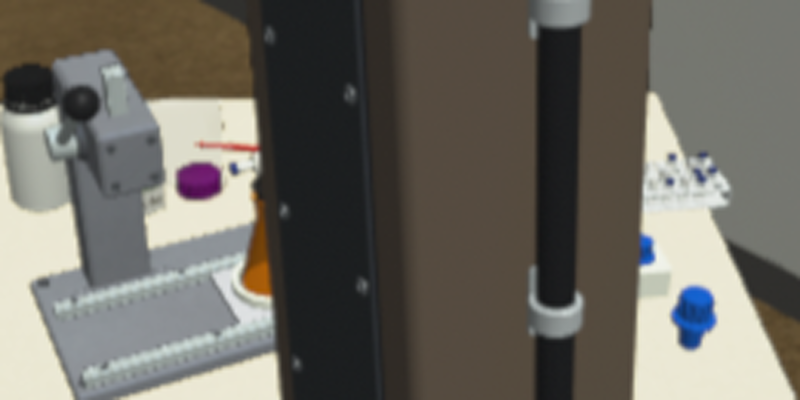

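View pics/c3.png

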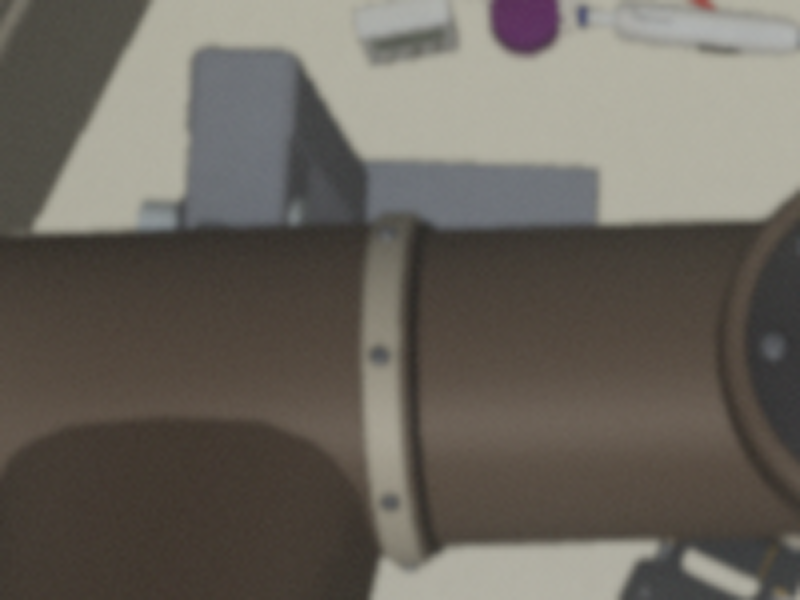

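The scene crop shows the stand's blue knob half visible at full-image (348,220), lever knob (166,173) and press. The top crop is blocked by the arm over the press, so the first top picture serves there. I'll measure from those views.

```bash
cat > m.py <<'E'
from h import *
from scipy.optimize import least_squares
b=np.load('t0.npy',allow_pickle=True).item();a=np.load('s0.npy',allow_pickle=True).item();a1=np.load('s1.npy',allow_pickle=True).item()
def blob(c,lo,hi,roi):
    hsv=cv2.cvtColor(c['pixels'],cv2.COLOR_RGB2HSV);x0,y0,x1,y1=roi
    m=cv2.inRange(hsv,lo,hi)[y0:y1,x0:x1]
    k=max(cv2.findContours(m,0,1)[0],key=cv2.contourArea);(x,y),r=cv2.minEnclosingCircle(k);bx=cv2.boundingRect(k)
    M=cv2.moments(k);return np.array([M['m10']/M['m00']+x0,M['m01']/M['m00']+y0]),cv2.contourArea(k),(round(x+x0,1),round(y+y0,1),round(r,1)),(bx[0]+x0,bx[1]+y0,bx[2],bx[3])
dk=((0,0,0),(180,255,75));BL=((100,120,50),(125,255,255))
if __name__=='__main__':
    kt=blob(b,*dk,(120,177,143,198));ks=blob(a1,*dk,(160,166,173,180))
    print('knob',kt,ks,tri([ray(b,*kt[0]),ray(a1,*ks[0])]))
    ct=blob(b,*dk,(222,150,246,172));cs=blob(a,*dk,(215,190,242,212));print('collar',ct,cs)
    print('collar z145 top',onz(b,*ct[2][:2],145),'tri',tri([ray(b,*ct[2][:2]),ray(a,cs[3][0]+cs[3][2]/2-.5,cs[3][1]+3)]))
    ht=blob(b,*dk,(258,155,276,190));hs=blob(a,*dk,(246,206,264,235));print('handle',ht,hs,onz(b,*ht[0],64))
    bt=blob(b,*BL,(350,205,372,230));bs=blob(a1,*BL,(335,205,358,235));print('blue',bt,bs,onz(b,*bt[0],50))
    at=blob(b,(5,120,50),(20,255,255),(215,145,265,195));print('amber',at,onz(b,*at[2][:2],30))
    # 2 enlarged numeric aid
    f=lambda im,x0,y0,x1,y1,s:cv2.resize(im[y0:y1,x0:x1,::-1],None,fx=s,fy=s,interpolation=cv2.INTER_NEAREST)
    A=f(a['pixels'],205,185,270,245,6);B=f(b['pixels'],215,140,280,200,6);cv2.imwrite('pics/c4.png',np.hstack([A,B]))
E
python3 m.py
```

```text
knob (array([131.18055556, 187.18055556]), 120.0, (131.0, 186.7, 7.0), (125, 180, 13, 14)) (array([165.37799043, 173.61562998]), 104.5, (165.1, 173.9, 6.6), (160, 168, 12, 12)) (array([499.90413392, 159.93639746, 315.85450708]), [np.float64(0.8158104714001423), np.float64(0.8158104714002441)])
collar (array([232.72060858, 161.04979253]), 120.5, (232.7, 160.9, 7.0), (226, 154, 14, 14)) (array([227.07843137, 200.55882353]), 51.0, (227.1, 200.5, 4.7), (223, 197, 9, 8))
collar z145 top [585.22467816 -22.36000945 145.        ] tri (array([586.71023602, -21.10278406, 139.37244545]), [np.float64(0.8553539889706692), np.float64(0.8553539889707015)])
handle (array([266.78846154, 167.01923077]), 26.0, (267.0, 168.5, 9.6), (266, 159, 3, 20)) (array([254.48245614, 220.05263158]), 57.0, (254.5, 220.0, 7.8), (251, 213, 8, 15)) [ 584.87682436 -105.448131     64.        ]
blue (array([361.31904762, 217.23809524]), 35.0, (361.0, 217.5, 4.0), (357, 214, 9, 8)) (array([349.52777778, 221.08333333]), 24.0, (349.0, 221.0, 4.1), (348, 217, 5, 9)) [ 455.10994627 -355.72467101   50.        ]
amber (array([236.90281124, 170.32208835]), 207.5, (236.1, 168.2, 10.1), (226, 160, 21, 19)) [586.88069683 -21.81708975  30.        ]
```

View pics/c4.png

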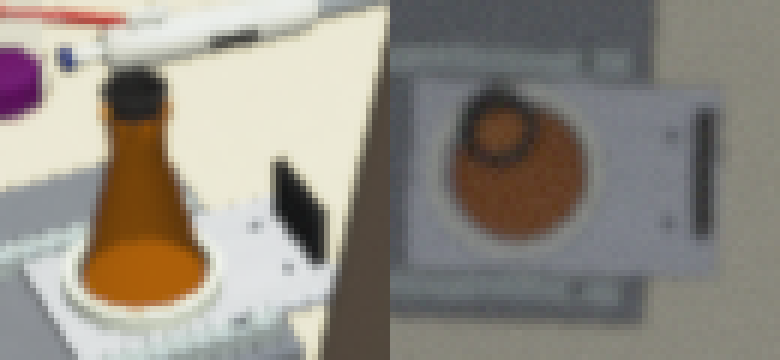

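The scene crop shows the flask with its collar at full-image (227,199), nest, and handle at (254,220). The top crop shows the collar ring at (232.8,160.8) and handle plate centre at (267,168.7). Knob height 316 (text 318) and collar about 139–145 agree; the collar-to-knob span is 201 against 199.

```bash
cat > go.py <<'E'
import sys
from h import *
from scipy.spatial.transform import Rotation as Ro
def go(x,y,z,yang=None):
    s=arm.sense();R=Ro.from_quat(s['orientation']);p=s['tool_pos']
    d=R.inv().apply(np.array([x,y,z])-p)/120
    T=np.zeros(3)
    if yang is not None:
        c,si=np.cos(np.radians(yang)),np.sin(np.radians(yang))
        Y=np.array([c,si,0]);Z=np.array([0,0,-1.]);X=np.cross(Y,Z)
        T=(R.inv()*Ro.from_matrix(np.c_[X,Y,Z])).as_rotvec()/.5
    print('at',p.round(1),'shift',d.round(3),'turn',T.round(3),'yang',np.degrees(np.arctan2(*R.apply([0,1,0])[1::-1])).round(1),'F',s['contact_force'].round(1),'op',round(s['opening'],3),'t',round(s['clock'],2))
if __name__=='__main__': go(*map(float,sys.argv[1:]))
E
python3 - <<'E'
from m import *
for c,u,v,z,n in((b,361.3,217.2,50,'blue'),(b,361.3,217.2,54,'blue54'),(b,267,168.7,64,'handle'),(b,332.8,207.1,50,'red')): print(n,onz(c,u,v,z).round(1))
for z in(54,36): 
    P=onz(b,361.3,217.2,z+0);print('scene proj',z,proj(a1,P), 'right edge',proj(a1,P+np.array([-.4,-.9,0])*(12 if z>40 else 15.5)))
hsv=cv2.cvtColor(a1['pixels'],cv2.COLOR_RGB2HSV);m=cv2.inRange(hsv,*BL)[212:232,342:360]>0
print('\n'.join(''.join('.#'[int(x)] for x in r) for r in m))
hsv=cv2.cvtColor(b['pixels'],cv2.COLOR_RGB2HSV);m=cv2.inRange(hsv,(100,60,50),(125,255,255))[208:228,350:374]>0
print('\n'.join(''.join('.#'[int(x)] for x in r) for r in m))
E
python3 go.py 455 -356 150 177.2
```

```text
blue [ 455.2 -355.7   50. ]
blue54 [ 455.1 -354.6   54. ]
handle [ 580.4 -106.    64. ]
red [ 481.3 -280.9   50. ]
scene proj 54 [348.07649027 217.21068396] right edge [351.96164948 217.07607141]
scene proj 36 [348.54931849 221.51774099] right edge [353.52001398 221.34310233]
..................
..................
..................
..................
..................
......###.........
......####........
......####........
......####........
......####........
......####........
......#####.......
......####........
......###.........
..................
..................
..................
..................
..................
..................
........................
........................
........................
........................
...........#............
........######..........
.......########.........
......##########........
......###########.......
......###########.......
......###########.......
.......#########........
.......#########........
........#######.........
.........####...........
........................
........................
........................
........................
........................
at [ 478.5 -173.6  226.6] shift [ 1.462 -0.459  0.639] turn [-0.     0.    -0.768] yang 155.2 F [ 0.9 -0.2 -0.8] op 0.5 t 1.92
```

>>> {"api": "step_arm", "payload": {
  "plan": [
    [[0.35, -0.15, 0.1, 0, 0, 0], [0.7, -0.3, 0.2, 0, 0, 0], [1, -0.46, 0.3, 0, 0, 0], [1, -0.46, 0.3, 0, 0, 0]]
  ]
}}

```text
clock: 2.25
tool_pos: [477.9, -308.7, 188.6]
orientation: [-0.539, 0.843, 0.001, -0.001]
contact_force: [0.0, -0.1, 0.2]
opening: 0.501
finger_force: 0.0
```

>>> {"api": "step_arm", "payload": {
  "plan": [
    [[0.35, 0, 0.34, 0, 0, -0.2], [0.46, 0, 0.34, 0, 0, -0.4], [0.46, 0, 0.34, 0, 0, -0.6], [0.46, 0, 0.34, 0, 0, -0.77], [0.46, 0, 0.34, 0, 0, -0.77], [0.46, 0, 0.34, 0, 0, -0.77]]
  ]
}}

```text
clock: 2.75
tool_pos: [455.8, -355.4, 149.8]
orientation: [-0.69, 0.724, 0.0, -0.0]
contact_force: [0.2, -0.5, 1.1]
opening: 0.504
finger_force: 0.0
```

```bash
python3 go.py 455 -356.5 39 177.2; python3 - <<'E'
from m import *
c=snap('scene');p=c['pixels'];cv2.imwrite('pics/c5.png',cv2.resize(p[150:270,280:440,::-1],(800,600),interpolation=cv2.INTER_CUBIC))
E
```

```text
at [ 455.8 -355.4  149.8] shift [0.01  0.007 0.923] turn [ 0. -0. -0.] yang 177.2 F [ 0.2 -0.5  1.1] op 0.504 t 2.75
```

View pics/c5.png

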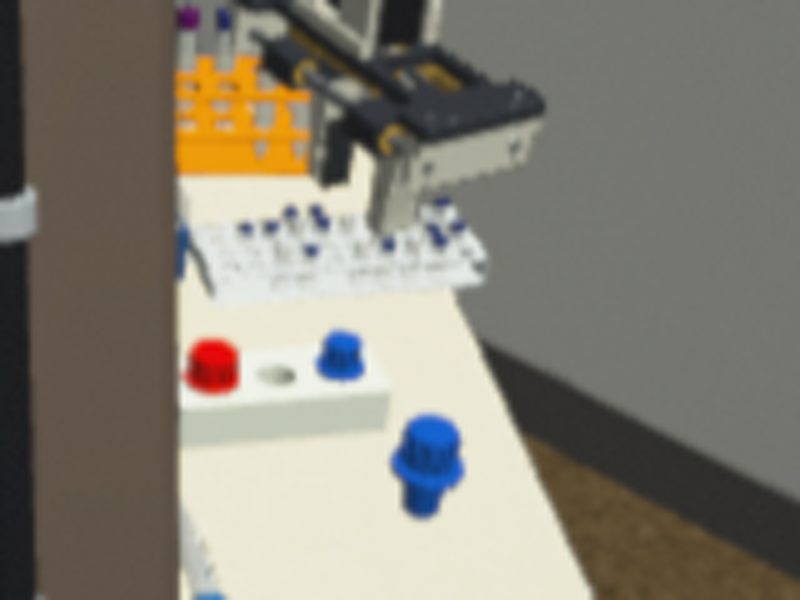

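The red (322,223), empty hole (335,225) and blue (348,218) in the stand are now fully visible. The blue knob top lies within 0.7 px of the projection of my top-view point at z=54, so position and height are confirmed. Descending and gripping.

>>> {"api": "step_arm", "payload": {
  "plan": [
    [[0.01, 0.005, 0.3, 0, 0, 0], [0.01, 0.005, 0.6, 0, 0, 0], [0.01, 0.005, 0.8, 0, 0, 0], [0.01, 0.005, 0.92, 0, 0, 0], [0.01, 0.005, 0.92, 0, 0, 0], [0.01, 0.005, 0.92, 0, 0, 0]]
  ]
}}

```text
clock: 3.3
tool_pos: [455.4, -355.9, 39.2]
orientation: [-0.691, 0.723, 0.0, -0.0]
contact_force: [-0.5, 0.3, 0.4]
opening: 0.5
finger_force: 0.0
```

>>> {"api": "step_arm", "payload": {
  "plan": [
    [[0, 0, 0, 0, 0, 0], [0, 0, 0, 0, 0, 0], [0, 0, 0, 0, 0, 0], [0, 0, 0, 0, 0, 0], [0, 0, 0, 0, 0, 0]]
  ],
  "gripper": 0,
  "grip_force": 15
}}

```text
clock: 3.72
tool_pos: [456.0, -356.4, 40.4]
orientation: [-0.691, 0.723, -0.001, 0.0]
contact_force: [-0.4, 0.7, 4.6]
opening: 0.244
finger_force: 15.0
```

>>> {"api": "step_arm", "payload": {
  "plan": [
    [[0, 0, -0.2, 0, 0, 0], [0, 0, -0.5, 0, 0, 0], [0, 0, -0.8, 0, 0, 0], [0, 0, -1, 0, 0, 0], [0, 0, -1, 0, 0, 0], [0, 0, -1, 0, 0, 0]]
  ]
}}

```text
clock: 4.22
tool_pos: [456.3, -356.4, 161.3]
orientation: [-0.691, 0.723, -0.002, 0.001]
contact_force: [0.5, 0.2, -1.3]
opening: 0.243
finger_force: 15.0
```

```bash
python3 go.py 585.5 -22.3 215 177.2; python3 - <<'E'
from m import *
s=snap('scene');t=snap('top');np.save('s2.npy',s,allow_pickle=True);np.save('t2.npy',t,allow_pickle=True)
P=arm.sense()['tool_pos'];us=proj(s,P+[0,0,-8]).astype(int);ut=proj(t,P).astype(int);print(us,ut)
f=lambda im,u,w:cv2.resize(im['pixels'][u[1]-w:u[1]+w,u[0]-w:u[0]+w,::-1],(400,400),interpolation=cv2.INTER_CUBIC)
cv2.imwrite('pics/c6.png',np.hstack([f(s,us,30),f(t,ut,40)]))
E
```

```text
at [ 456.3 -356.4  161.3] shift [-2.83  -0.951 -0.447] turn [-0.008 -0.002  0.007] yang 177.4 F [ 0.5  0.2 -1.3] op 0.243 t 4.22
[352 189] [373 215]
```

View pics/c6.png

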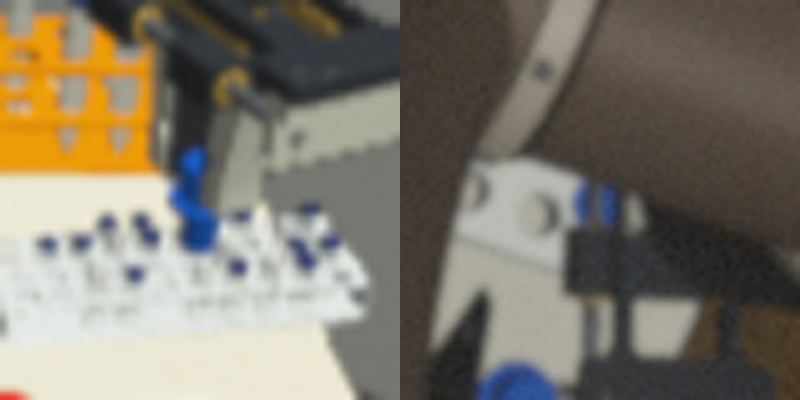

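The blue stopper is held upright: plug foot at scene (351.5,196), directly below the TCP's projected column of 352. Carrying it to the flask.

>>> {"api": "step_arm", "payload": {
  "plan": [
    [[-0.2, -0.06, -0.2, 0, 0, 0], [-0.5, -0.16, -0.4, 0, 0, 0], [-0.8, -0.26, -0.45, 0, 0, 0], [-0.95, -0.32, -0.45, 0, 0, 0]]
  ]
}}

```text
clock: 4.65
tool_pos: [500.4, -241.7, 214.5]
orientation: [-0.691, 0.723, -0.001, 0.001]
contact_force: [0.4, -1.1, -0.7]
opening: 0.244
finger_force: 15.0
```

>>> {"api": "step_arm", "payload": {
  "plan": [
    [[-0.3, -0.1, 0, 0, 0, 0], [-0.6, -0.2, 0, 0, 0, 0], [-0.9, -0.3, 0, 0, 0, 0], [-0.95, -0.32, 0, 0, 0, 0]]
  ]
}}

```text
clock: 4.98
tool_pos: [543.4, -127.8, 211.8]
orientation: [-0.692, 0.722, 0.001, -0.001]
contact_force: [0.5, -1.2, -0.6]
opening: 0.247
finger_force: 15.0
```

>>> {"api": "step_arm", "payload": {
  "plan": [
    [[-0.2, -0.06, 0, 0, 0, 0], [-0.45, -0.15, 0, 0, 0, 0], [-0.65, -0.22, 0, 0, 0, 0], [-0.85, -0.28, 0, 0, 0, 0], [-0.92, -0.31, 0, 0, 0, 0], [-0.92, -0.31, 0, 0, 0, 0], [-0.92, -0.31, 0, 0, 0, 0]]
  ]
}}

```text
clock: 5.57
tool_pos: [584.0, -23.3, 212.0]
orientation: [-0.691, 0.723, 0.001, -0.001]
contact_force: [-1.0, -0.3, 0.4]
opening: 0.24
finger_force: 15.0
```

```bash
python3 go.py 585.5 -22.3 187 177.2; python3 - <<'E'
from m import *
s=snap('scene');t=snap('top');np.save('s3.npy',s,allow_pickle=True);np.save('t3.npy',t,allow_pickle=True)
P=arm.sense()['tool_pos'];print(P,proj(s,P-[0,0,7.4+22]),proj(s,P-[0,0,7.4]),proj(s,[585.2,-22.4,145]))
f=lambda im,u,w:cv2.resize(im['pixels'][u[1]-w:u[1]+w,u[0]-w:u[0]+w,::-1],(400,400),interpolation=cv2.INTER_CUBIC)
cv2.imwrite('pics/c7.png',np.hstack([f(s,(228,190),32),f(t,(236,165),40)]))
E
```

```text
at [584.  -23.3 212. ] shift [-0.009 -0.013  0.209] turn [ 0.005 -0.001  0.009] yang 177.5 F [-1.  -0.3  0.4] op 0.24 t 5.57
[583.92813211 -24.09944263 212.67161026] [227.97459941 186.99259028] [227.61769585 180.14510077] [227.84510393 198.51602557]
```

View pics/c7.png

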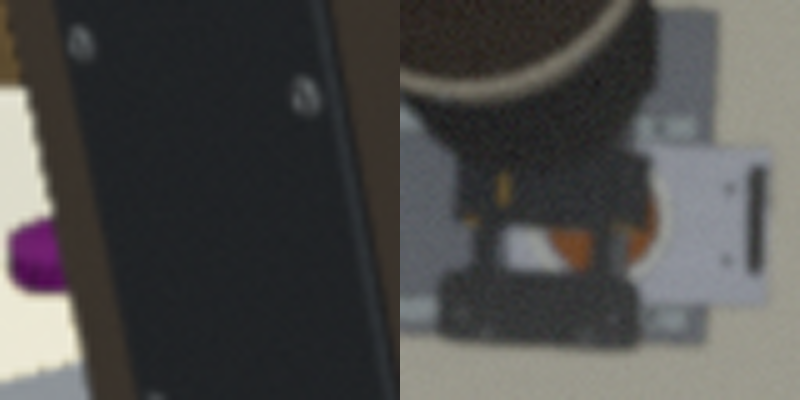

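The top view shows the gripper over the flask; the scene view is blocked by the arm. I'll insert under force sensing, aiming at (586,-22) with the same-camera pick offset applied.

>>> {"api": "step_arm", "payload": {
  "plan": [
    [[-0.014, -0.016, 0.1, 0, 0, 0], [-0.014, -0.016, 0.2, 0, 0, 0], [-0.014, -0.016, 0.25, 0, 0, 0], [-0.014, -0.016, 0.25, 0, 0, 0], [-0.014, -0.016, 0.25, 0, 0, 0]]
  ]
}}

```text
clock: 6.08
tool_pos: [586.3, -22.2, 182.9]
orientation: [-0.691, 0.723, 0.0, -0.001]
contact_force: [-0.3, -0.3, -0.7]
opening: 0.246
finger_force: 15.0
```

```bash
for i in 1 2 3 4; do python3 -c "
from h import *
snap('top')"; python3 go.py 586 -22 152.4 177.2; done
```

```text
at [586.7 -22.  183.5] shift [-0.     0.006  0.259] turn [-0.    -0.     0.007] yang 177.4 F [ 0.2 -0.2  0.2] op 0.243 t 6.13
at [586.9 -21.9 183.8] shift [0.001 0.007 0.262] turn [-0.001  0.     0.007] yang 177.4 F [-0.  -0.1 -0.1] op 0.241 t 6.18
at [587.  -21.8 184. ] shift [0.002 0.008 0.263] turn [-0.002  0.     0.008] yang 177.4 F [-0.4 -1.  -0.8] op 0.242 t 6.23
at [586.9 -21.7 184. ] shift [0.003 0.008 0.263] turn [-0.002  0.     0.008] yang 177.4 F [0.1 0.  0.9] op 0.242 t 6.28
```

>>> {"api": "step_arm", "payload": {
  "plan": [
    [[0.002, 0.008, 0.04, 0, 0, 0], [0.002, 0.008, 0.07, 0, 0, 0], [0.002, 0.008, 0.1, 0, 0, 0], [0.002, 0.008, 0.12, 0, 0, 0], [0.002, 0.008, 0.13, 0, 0, 0]]
  ]
}}

```text
clock: 6.7
tool_pos: [585.3, -21.9, 167.1]
orientation: [-0.691, 0.723, 0.0, -0.0]
contact_force: [-0.6, 1.0, -0.7]
opening: 0.245
finger_force: 15.0
```

>>> {"api": "step_arm", "payload": {
  "plan": [
    [[0, 0, 0.03, 0, 0, 0], [0, 0, 0.06, 0, 0, 0], [0, 0, 0.08, 0, 0, 0], [0, 0, 0.1, 0, 0, 0], [0, 0, 0.1, 0, 0, 0]]
  ]
}}

```text
clock: 7.12
tool_pos: [585.4, -21.8, 155.2]
orientation: [-0.691, 0.723, 0.0, -0.0]
contact_force: [0.9, 0.6, -0.9]
opening: 0.248
finger_force: 15.0
```

>>> {"api": "step_arm", "payload": {
  "plan": [
    [[0, 0, 0.01, 0, 0, 0], [0, 0, 0.016, 0, 0, 0], [0, 0, 0.016, 0, 0, 0]]
  ]
}}

```text
clock: 7.37
tool_pos: [585.6, -21.8, 153.8]
orientation: [-0.691, 0.723, -0.0, 0.0]
contact_force: [0.7, 0.5, -0.8]
opening: 0.245
finger_force: 15.0
```

>>> {"api": "step_arm", "payload": {
  "plan": [
    [[0, 0, 0.004, 0, 0, 0], [0, 0, 0.008, 0, 0, 0], [0, 0, 0.008, 0, 0, 0]]
  ]
}}

```text
clock: 7.62
tool_pos: [586.0, -21.7, 153.5]
orientation: [-0.691, 0.723, -0.0, 0.0]
contact_force: [-0.5, 1.2, 5.4]
opening: 0.245
finger_force: 15.0
```

Light contact (5 N) at the expected height. Release and lift.

>>> {"api": "step_arm", "payload": {
  "plan": [
    [[0, 0, 0, 0, 0, 0], [0, 0, 0, 0, 0, 0], [0, 0, 0, 0, 0, 0], [0, 0, -0.1, 0, 0, 0], [0, 0, -0.3, 0, 0, 0], [0, 0, -0.5, 0, 0, 0], [0, 0, -0.5, 0, 0, 0]]
  ],
  "gripper": 0.45
}}

```text
clock: 8.2
tool_pos: [587.9, -21.9, 217.6]
orientation: [-0.691, 0.723, -0.002, 0.002]
contact_force: [0.5, -0.1, 0.7]
opening: 0.453
finger_force: 0.0
```

```bash
python3 go.py 577.8 -180 213 177.2
```

```text
at [587.9 -21.9 217.6] shift [1.32  0.026 0.037] turn [-0.013  0.001  0.009] yang 177.5 F [ 0.5 -0.1  0.7] op 0.453 t 8.2
```

>>> {"api": "step_arm", "payload": {
  "plan": [
    [[0.3, 0.02, 0, 0, 0, 0], [0.6, 0.04, 0, 0, 0, 0], [0.9, 0.05, 0, 0, 0, 0], [1, 0.065, 0, 0, 0, 0], [1, 0.065, 0, 0, 0, 0]]
  ],
  "gripper": 0
}}

```text
clock: 8.62
tool_pos: [571.5, -144.0, 212.4]
orientation: [-0.69, 0.724, 0.0, -0.0]
contact_force: [-0.3, -0.3, -0.4]
opening: 0.133
finger_force: 0.0
```

```bash
python3 go.py 580 -143 48 177.2;python3 - <<'E'
from m import *
t=snap('top');np.save('t4.npy',t,allow_pickle=True);s=snap('scene');np.save('s4.npy',s,allow_pickle=True)
try:
  x=blob(t,*BL,(215,140,255,185));print(x,onz(t,*x[0],155))
except Exception as e: print(e)
try:
  x=blob(s,*BL,(205,170,250,215));print('scene',x,[proj(s,[586,-22,z]) for z in(145,158,167)])
except Exception as e: print(e)
print(proj(t,[586,-22,155]))
f=lambda im,u,w:cv2.resize(im['pixels'][u[1]-w:u[1]+w,u[0]-w:u[0]+w,::-1],(400,400),interpolation=cv2.INTER_CUBIC)
cv2.imwrite('pics/c8.png',np.hstack([f(s,(228,190),32),f(t,(236,165),40)]))
E
```

```text
at [ 571.5 -144.   212.4] shift [-0.012 -0.072  1.37 ] turn [ 0.002 -0.001  0.001] yang 177.2 F [-0.3 -0.3 -0.4] op 0.133 t 8.62
(array([232.63218391, 160.70881226]), 87.0, (232.5, 160.5, 5.7), (227, 155, 12, 12)) [583.79161933 -23.07394549 155.        ]
max() iterable argument is empty
[232.19943042 159.79681243]
```

Top view blob: the blue shoulder is centred at (232.6,160.7) on the collar's (232.7,160.9), so it sits concentric and upright. Now the shuttle.

>>> {"api": "step_arm", "payload": {
  "plan": [
    [[0, -0.03, 0.25, 0, 0, 0], [0, -0.07, 0.5, 0, 0, 0], [0, -0.07, 0.75, 0, 0, 0], [0, -0.07, 1, 0, 0, 0], [0, -0.07, 1, 0, 0, 0]]
  ]
}}

```text
clock: 9.13
tool_pos: [577.0, -140.3, 86.9]
orientation: [-0.691, 0.723, 0.004, -0.003]
contact_force: [-1.2, 0.1, -0.3]
opening: 0.004
finger_force: 0.0
```

>>> {"api": "step_arm", "payload": {
  "plan": [
    [[0, 0, 0.2, 0, 0, 0], [0, 0, 0.36, 0, 0, 0], [0, 0, 0.36, 0, 0, 0], [0, 0, 0.36, 0, 0, 0]]
  ]
}}

```text
clock: 9.47
tool_pos: [581.0, -141.2, 50.4]
orientation: [-0.691, 0.722, 0.0, -0.0]
contact_force: [0.3, -0.2, -0.3]
opening: 0.006
finger_force: 0.0
```

```bash
python3 go.py 588 10 48 177.2
```

```text
at [ 581.  -141.2   50.4] shift [-1.261 -0.003  0.019] turn [ 0.002 -0.001  0.01 ] yang 177.5 F [ 0.3 -0.2 -0.3] op 0.006 t 9.47
```

>>> {"api": "step_arm", "payload": {
  "plan": [
    [[-0.06, 0, 0.02, 0, 0, 0], [-0.12, 0, 0.02, 0, 0, 0], [-0.16, 0, 0.02, 0, 0, 0], [-0.19, 0, 0.02, 0, 0, 0], [-0.22, 0, 0.02, 0, 0, 0], [-0.25, 0, 0.02, 0, 0, 0], [-0.28, 0, 0.02, 0, 0, 0], [-0.31, 0, 0.02, 0, 0, 0]]
  ]
}}

```text
clock: 10.13
tool_pos: [582.7, -104.4, 47.5]
orientation: [-0.691, 0.723, -0.0, 0.0]
contact_force: [1.2, -3.1, 1.7]
opening: 0.005
finger_force: 1.4
```

>>> {"api": "step_arm", "payload": {
  "plan": [
    [[-0.03, 0, 0, 0, 0, 0], [-0.07, 0, 0, 0, 0, 0], [-0.12, 0, 0, 0, 0, 0], [-0.17, 0, 0, 0, 0, 0], [-0.22, 0, 0, 0, 0, 0], [-0.27, 0, 0, 0, 0, 0], [-0.32, 0, 0, 0, 0, 0], [-0.37, 0, 0, 0, 0, 0]]
  ]
}}

```text
clock: 10.8
tool_pos: [584.0, -59.6, 47.1]
orientation: [-0.691, 0.723, 0.0, -0.0]
contact_force: [-1.1, -3.5, 2.3]
opening: 0.001
finger_force: 1.5
```

>>> {"api": "step_arm", "payload": {
  "plan": [
    [[-0.05, 0, 0, 0, 0, 0], [-0.1, 0, 0, 0, 0, 0], [-0.15, 0, 0, 0, 0, 0], [-0.2, 0, 0, 0, 0, 0], [-0.25, 0, 0, 0, 0, 0], [-0.29, 0, 0, 0, 0, 0], [-0.32, 0, 0, 0, 0, 0], [-0.35, 0, 0, 0, 0, 0]]
  ]
}}

```text
clock: 11.47
tool_pos: [586.1, -17.8, 47.0]
orientation: [-0.691, 0.723, 0.0, -0.0]
contact_force: [-2.8, -2.5, -0.3]
opening: 0.005
finger_force: 1.4
```

>>> {"api": "step_arm", "payload": {
  "plan": [
    [[-0.03, 0, 0, 0, 0, 0], [-0.06, 0, 0, 0, 0, 0], [-0.09, 0, 0, 0, 0, 0], [-0.12, 0, 0, 0, 0, 0], [-0.14, 0, 0, 0, 0, 0], [-0.16, 0, 0, 0, 0, 0], [-0.175, 0, 0, 0, 0, 0], [-0.19, 0, 0, 0, 0, 0]]
  ]
}}

```text
clock: 12.13
tool_pos: [587.4, 4.7, 47.3]
orientation: [-0.691, 0.723, -0.0, 0.0]
contact_force: [-1.4, -2.5, -1.5]
opening: 0.007
finger_force: 1.3
```

>>> {"api": "step_arm", "payload": {
  "plan": [
    [[-0.01, 0, 0, 0, 0, 0], [-0.02, 0, 0, 0, 0, 0], [-0.03, 0, 0, 0, 0, 0], [-0.03, 0, 0, 0, 0, 0]]
  ]
}}

```text
clock: 12.47
tool_pos: [587.6, 8.3, 47.3]
orientation: [-0.691, 0.723, -0.0, 0.0]
contact_force: [-1.7, -2.1, -0.1]
opening: 0.012
finger_force: 1.0
```

>>> {"api": "step_arm", "payload": {
  "plan": [
    [[-0.01, 0, 0, 0, 0, 0], [-0.02, 0, 0, 0, 0, 0], [-0.03, 0, 0, 0, 0, 0], [-0.03, 0, 0, 0, 0, 0]]
  ]
}}

```text
clock: 12.8
tool_pos: [587.5, 8.7, 47.4]
orientation: [-0.691, 0.723, -0.001, -0.002]
contact_force: [1.6, -20.2, -2.1]
opening: 0.004
finger_force: 9.6
```

>>> {"api": "step_arm", "payload": {
  "plan": [
    [[-0.01, 0, 0, 0, 0, 0], [-0.02, 0, 0, 0, 0, 0], [-0.02, 0, 0, 0, 0, 0]]
  ]
}}

```text
clock: 13.05
tool_pos: [587.5, 8.9, 47.4]
orientation: [-0.691, 0.723, -0.002, -0.003]
contact_force: [3.2, -30.3, -1.7]
opening: 0.003
finger_force: 15.4
```

Shuttle at its stop (30 N reaction, y as predicted). Back off and rise.

>>> {"api": "step_arm", "payload": {
  "plan": [
    [[0.1, 0, 0, 0, 0, 0], [0.25, 0, 0, 0, 0, 0], [0.45, 0, -0.05, 0, 0, 0], [0.6, 0, -0.3, 0, 0, 0], [0.7, 0, -0.6, 0, 0, 0], [0.7, 0, -0.9, 0, 0, 0], [0.7, 0, -1, 0, 0, 0]]
  ]
}}

```text
clock: 13.63
tool_pos: [587.6, -70.4, 173.6]
orientation: [-0.691, 0.723, -0.003, 0.004]
contact_force: [0.6, 0.2, 0.5]
opening: 0.003
finger_force: 0.0
```

>>> {"api": "step_arm", "payload": {
  "plan": [
    [[0, 0.2, -0.3, 0, 0, 0], [0, 0.4, -0.6, 0, 0, 0], [0, 0.6, -0.9, 0, 0, 0], [0, 0.8, -1, 0, 0, 0], [0, 0.8, -1, 0, 0, 0]]
  ]
}}

```text
clock: 14.05
tool_pos: [487.6, -65.1, 293.4]
orientation: [-0.691, 0.723, -0.003, 0.005]
contact_force: [0.3, -0.9, -0.7]
opening: 0.006
finger_force: 0.0
```

```bash
python3 go.py 501 159 350 87.2;python3 - <<'E'
from m import *
print(arm.sense()['q'].round(2))
t=snap('top');np.save('t5.npy',t,allow_pickle=True);s=snap('scene');np.save('s5.npy',s,allow_pickle=True)
for n,c in(('top',t),('scene',s)):
  P=proj(c,[592.4,107.8,155]);r=P.astype(int);print(n,P)
  for L in (blob,):
    try: print(L(c,*BL,(r[0]-20,r[1]-20,r[0]+20,r[1]+20)))
    except Exception as e: print(e)
f=lambda im,u,w:cv2.resize(im['pixels'][u[1]-w:u[1]+w,u[0]-w:u[0]+w,::-1],(400,400),interpolation=cv2.INTER_CUBIC)
cv2.imwrite('pics/c9.png',np.hstack([f(s,(180,200),45),f(t,(190,165),60)]))
E
```

```text
at [487.6 -65.1 293.4] shift [-1.872 -0.033 -0.466] turn [-0.012  0.022  3.15 ] yang 177.5 F [ 0.3 -0.9 -0.7] op 0.006 t 14.05
[ 0.27  0.01 -0.28  0.   -1.28 -0.31]
top [178.18810036 156.77527304]
max() iterable argument is empty
scene [182.22355601 206.17274362]
(array([182.08988764, 207.92696629]), 89.0, (np.float64(182.0), np.float64(207.5), 6.3), (np.int64(177), np.int64(202), 11, 12))
```

Scene: the blue stopper is at (182,208), matching the predicted ram axis (182.2,206), so the flask stands under the ram. Now to the lever.

>>> {"api": "step_arm", "payload": {
  "plan": [
    [[-0.2, 0, -0.3, 0, 0, -0.2], [-0.45, 0, -0.48, 0, 0, -0.4], [-0.7, 0, -0.48, 0, 0, -0.6], [-0.95, 0, -0.48, 0, 0, -0.79], [-0.95, 0, -0.48, 0, 0, -0.79]]
  ],
  "gripper": 0.6
}}

```text
clock: 14.57
tool_pos: [494.5, 52.6, 343.8]
orientation: [0.822, -0.57, -0.0, -0.0]
contact_force: [0.4, 0.7, -0.6]
opening: 0.322
finger_force: 0.0
```

```bash
python3 go.py 501 159 350 267.2
```

```text
at [494.5  52.6 343.8] shift [-0.811 -0.362 -0.051] turn [-1.000e-03  2.000e-03 -2.327e+00] yang -159.5 F [ 0.4  0.7 -0.6] op 0.322 t 14.57
```

>>> {"api": "step_arm", "payload": {
  "plan": [
    [[-0.1, -0.05, -0.06, 0, 0, -0.25], [-0.2, -0.1, -0.06, 0, 0, -0.5], [-0.4, -0.18, -0.06, 0, 0, -0.75], [-0.4, -0.18, -0.06, 0, 0, -1], [-0.4, -0.18, -0.06, 0, 0, -1]]
  ]
}}

```text
clock: 14.98
tool_pos: [497.8, 102.3, 350.6]
orientation: [0.937, -0.349, -0.001, 0.001]
contact_force: [0.4, -0.6, -0.1]
opening: 0.594
finger_force: 0.0
```

>>> {"api": "step_arm", "payload": {
  "plan": [
    [[0, 0, 0, 0, 0, -0.25], [0, 0, 0, 0, 0, -0.5], [0, 0, 0, 0, 0, -0.75], [0, 0, 0, 0, 0, -1], [0, 0, 0, 0, 0, -1.0]]
  ]
}}

```text
clock: 15.4
tool_pos: [497.5, 100.6, 351.3]
orientation: [0.994, -0.11, -0.0, 0.0]
contact_force: [0.6, -1.3, 0.5]
opening: 0.599
finger_force: 0.0
```

```bash
python3 go.py 501 159 350 267.2
```

```text
at [497.5 100.6 351.3] shift [-0.078 -0.481  0.01 ] turn [ 0.001  0.002 -0.342] yang -102.6 F [ 0.6 -1.3  0.5] op 0.599 t 15.4
```

>>> {"api": "step_arm", "payload": {
  "plan": [
    [[-0.03, -0.2, 0, 0, 0, -0.17], [-0.06, -0.4, 0, 0, 0, -0.34], [-0.08, -0.48, 0, 0, 0, -0.34], [-0.08, -0.48, 0, 0, 0, -0.34], [-0.08, -0.48, 0, 0, 0, -0.34]]
  ]
}}

```text
clock: 15.82
tool_pos: [500.4, 159.3, 351.5]
orientation: [1.0, -0.028, -0.0, 0.0]
contact_force: [-0.4, -1.5, -0.3]
opening: 0.598
finger_force: 0.0
```

```bash
python3 - <<'E'
from m import *
for i in range(3): s=snap('scene')
t=snap('top')
for n,c,q in(('s',s,(155,160,178,186)),('t',t,(115,175,148,200))):
  try: print(n,blob(c,*dk,q))
  except Exception as e: print(e)
E
python3 go.py 501 159 300 267.2
```

```text
s (array([163.20382883, 172.61711712]), 148.0, (162.5, 173.0, 14.2), (155, 161, 17, 25))
t (array([133.49816562, 187.73977987]), 636.0, (131.7, 187.0, 19.5), (115, 175, 33, 25))
at [500.4 158.5 352.1] shift [ 0.005 -0.004  0.435] turn [ 0.    -0.    -0.009] yang -93.1 F [-1.1 -0.6 -0.6] op 0.604 t 16.02
```

Descend straddling the ball, then close.

>>> {"api": "step_arm", "payload": {
  "plan": [
    [[0, 0, 0.1, 0, 0, 0], [0, 0, 0.22, 0, 0, 0], [0, 0, 0.34, 0, 0, 0], [0, 0, 0.44, 0, 0, 0], [0, 0, 0.44, 0, 0, 0]]
  ]
}}

```text
clock: 16.43
tool_pos: [499.2, 158.1, 297.0]
orientation: [1.0, -0.027, -0.002, 0.001]
contact_force: [0.2, -0.6, -0.5]
opening: 0.596
finger_force: 0.0
```

>>> {"api": "step_arm", "payload": {
  "plan": [
    [[0, 0, 0, 0, 0, 0], [0, 0, 0, 0, 0, 0], [0, 0, 0, 0, 0, 0], [0, 0, 0, 0, 0, 0], [0, 0, 0, 0, 0, 0]]
  ],
  "gripper": 0,
  "grip_force": 25
}}

```text
clock: 16.85
tool_pos: [500.5, 158.3, 300.0]
orientation: [1.0, -0.025, 0.0, 0.001]
contact_force: [1.3, -2.0, 1.2]
opening: 0.301
finger_force: 25.0
```

Ball gripped (26.5 mm opening). Pulling the lever along its arc, first 35°.

>>> {"api": "step_arm", "payload": {
  "plan": [
    [[-0.067, 0, 0.087, 0, 0, 0], [-0.125, 0, 0.178, 0, 0, 0], [-0.175, 0, 0.275, 0, 0, 0], [-0.217, 0, 0.376, 0, 0, 0], [-0.25, 0, 0.48, 0, 0, 0], [-0.274, 0, 0.587, 0, 0, 0], [-0.288, 0, 0.694, 0, 0, 0], [-0.288, 0, 0.694, 0, 0, 0]]
  ],
  "grip_force": 45
}}

```text
clock: 17.52
tool_pos: [465.2, 159.5, 214.9]
orientation: [1.0, -0.025, -0.0, 0.001]
contact_force: [-1.2, -4.9, 2.9]
opening: 0.3
finger_force: 45.0
```

```bash
python3 go.py 475 158 152 
```

```text
at [465.2 159.5 214.9] shift [0.083 0.007 0.524] turn [0. 0. 0.] yang -92.9 F [-1.2 -4.9  2.9] op 0.3 t 17.52
```

>>> {"api": "step_arm", "payload": {
  "plan": [
    [[-0.002, 0, 0.04, 0, 0, 0], [-0.004, 0, 0.08, 0, 0, 0], [-0.005, 0, 0.12, 0, 0, 0], [-0.004, 0, 0.16, 0, 0, 0], [-0.002, 0, 0.2, 0, 0, 0], [0.002, 0, 0.24, 0, 0, 0], [0.006, 0, 0.28, 0, 0, 0], [0.014, 0, 0.326, 0, 0, 0]]
  ]
}}

```text
clock: 18.18
tool_pos: [466.8, 159.4, 177.6]
orientation: [1.0, -0.025, -0.0, 0.001]
contact_force: [-4.9, -5.7, 9.4]
opening: 0.294
finger_force: 45.0
```

>>> {"api": "step_arm", "payload": {
  "plan": [
    [[0.005, 0, 0.03, 0, 0, 0], [0.01, 0, 0.06, 0, 0, 0], [0.018, 0, 0.085, 0, 0, 0], [0.024, 0, 0.11, 0, 0, 0], [0.032, 0, 0.135, 0, 0, 0], [0.04, 0, 0.16, 0, 0, 0], [0.048, 0, 0.185, 0, 0, 0], [0.052, 0, 0.195, 0, 0, 0]]
  ]
}}

```text
clock: 18.85
tool_pos: [472.6, 159.2, 153.6]
orientation: [1.0, -0.026, -0.001, 0.001]
contact_force: [-6.7, -3.7, 7.2]
opening: 0.298
finger_force: 45.0
```

>>> {"api": "step_arm", "payload": {
  "plan": [
    [[0.005, 0, 0.012, 0, 0, 0], [0.01, 0, 0.025, 0, 0, 0], [0.01, 0, 0.025, 0, 0, 0], [0.01, 0, 0.025, 0, 0, 0]]
  ]
}}

```text
clock: 19.18
tool_pos: [473.6, 159.1, 150.9]
orientation: [1.0, -0.026, -0.001, 0.001]
contact_force: [-6.8, -4.2, 8.2]
opening: 0.295
finger_force: 45.0
```

>>> {"api": "step_arm", "payload": {
  "plan": [
    [[0.002, 0, 0.008, 0, 0, 0], [0.005, 0, 0.016, 0, 0, 0], [0.005, 0, 0.016, 0, 0, 0]]
  ]
}}

```text
clock: 19.43
tool_pos: [474.2, 159.1, 149.2]
orientation: [1.0, -0.025, -0.001, 0.001]
contact_force: [-9.1, -4.4, 11.8]
opening: 0.296
finger_force: 45.0
```

>>> {"api": "step_arm", "payload": {
  "plan": [
    [[0.003, 0, 0.008, 0, 0, 0], [0.006, 0, 0.016, 0, 0, 0], [0.006, 0, 0.016, 0, 0, 0]]
  ]
}}

```text
clock: 19.68
tool_pos: [474.9, 159.1, 147.4]
orientation: [1.0, -0.025, -0.001, 0.001]
contact_force: [-10.4, -4.9, 12.5]
opening: 0.296
finger_force: 45.0
```

>>> {"api": "step_arm", "payload": {
  "plan": [
    [[0.003, 0, 0.008, 0, 0, 0], [0.006, 0, 0.016, 0, 0, 0], [0.006, 0, 0.016, 0, 0, 0]]
  ]
}}

```text
clock: 19.93
tool_pos: [475.5, 159.1, 146.0]
orientation: [1.0, -0.025, -0.001, 0.001]
contact_force: [-12.7, -5.0, 18.3]
opening: 0.296
finger_force: 45.0
```

```bash
python3 - <<'E'
from m import *
s=snap('scene');np.save('s6.npy',s,allow_pickle=True);s5=np.load('s5.npy',allow_pickle=True).item()
for c in(s5,s):
  print(blob(c,*BL,(165,185,202,230)))
print([proj(s,[592.4,107.8,z])[1].round(1) for z in(145,137)], proj(s,[477,162,171]))
f=lambda im,u,w,h:cv2.resize(im['pixels'][u[1]-h:u[1]+h,u[0]-w:u[0]+w,::-1],(390,580),interpolation=cv2.INTER_CUBIC)
cv2.imwrite('pics/c10.png',np.hstack([f(s5,(175,205),37,55),f(s,(175,205),37,55)]))
E
```

```text
(array([182.08988764, 207.92696629]), 89.0, (182.0, 207.5, 6.3), (177, 202, 11, 12))
(array([178.55555556, 213.77777778]), 1.5, (178.5, 214.0, 1.1), (178, 213, 2, 3))
[np.float64(209.2), np.float64(211.7)] [174.93953419 230.12461114]
```

>>> {"api": "step_arm", "payload": {
  "plan": [
    [[0.004, 0, 0.008, 0, 0, 0], [0.006, 0, 0.016, 0, 0, 0], [0.006, 0, 0.016, 0, 0, 0], [0.006, 0, 0.016, 0, 0, 0]]
  ],
  "grip_force": 55
}}

```text
clock: 20.32
tool_pos: [476.1, 159.0, 145.0]
orientation: [1.0, -0.025, -0.001, 0.001]
contact_force: [-16.5, -4.3, 26.8]
opening: 0.293
finger_force: 55.0
```

>>> {"api": "step_arm", "payload": {
  "plan": [
    [[0.004, 0, 0.008, 0, 0, 0], [0.006, 0, 0.016, 0, 0, 0], [0.006, 0, 0.016, 0, 0, 0], [0.006, 0, 0.016, 0, 0, 0]]
  ]
}}

```text
clock: 20.65
tool_pos: [476.8, 159.0, 143.7]
orientation: [1.0, -0.025, -0.001, 0.001]
contact_force: [-20.9, -4.4, 31.8]
opening: 0.292
finger_force: 55.0
```

```bash
python3 -c "
from h import *
s=arm.sense();print(s['wrist_torque'],s['contact_force'],s['tool_pos'],s['opening'])"
```

```text
[-1.8323089   7.12793234  0.02078609] [-20.89627236  -4.4194342   31.81833429] [476.78691186 158.99395475 143.66685879] 0.29194095973555795
```

Tangential force is about 37 N, well above the 8–12 N the drive needs, with hardly any further motion, so the lever is at its stop. Returning the lever along its arc.

>>> {"api": "step_arm", "payload": {
  "plan": [
    [[-0.035, 0, -0.1, 0, 0, 0], [-0.075, 0, -0.215, 0, 0, 0], [-0.09, 0, -0.325, 0, 0, 0], [-0.095, 0, -0.433, 0, 0, 0], [-0.09, 0, -0.54, 0, 0, 0], [-0.075, 0, -0.65, 0, 0, 0], [-0.05, 0, -0.755, 0, 0, 0], [-0.02, 0, -0.86, 0, 0, 0]]
  ],
  "grip_force": 20
}}

```text
clock: 21.32
tool_pos: [476.2, 159.1, 245.1]
orientation: [1.0, -0.026, 0.0, 0.001]
contact_force: [5.7, -6.4, -2.5]
opening: 0.306
finger_force: 20.0
```

>>> {"api": "step_arm", "payload": {
  "plan": [
    [[0.045, 0, -0.1, 0, 0, 0], [0.092, 0, -0.198, 0, 0, 0], [0.15, 0, -0.29, 0, 0, 0], [0.2, 0, -0.36, 0, 0, 0], [0.2, 0, -0.36, 0, 0, 0], [0.2, 0, -0.36, 0, 0, 0]]
  ]
}}

```text
clock: 21.82
tool_pos: [500.4, 158.3, 288.1]
orientation: [1.0, -0.026, 0.0, 0.0]
contact_force: [-0.1, -4.4, 1.0]
opening: 0.305
finger_force: 20.0
```

>>> {"api": "step_arm", "payload": {
  "plan": [
    [[0, 0, 0, 0, 0, 0], [0, 0, 0, 0, 0, 0], [0, 0, 0, 0, 0, 0], [0, 0, 0, 0, 0, 0], [0, 0, -0.2, 0, 0, 0], [0, 0, -0.45, 0, 0, 0], [0, 0, -0.7, 0, 0, 0], [0, 0, -0.7, 0, 0, 0]]
  ],
  "gripper": 0.65
}}

```text
clock: 22.48
tool_pos: [502.0, 160.0, 377.4]
orientation: [1.0, -0.025, 0.004, -0.002]
contact_force: [0.4, -0.3, 1.7]
opening: 0.65
finger_force: 0.0
```

>>> {"api": "step_arm", "payload": {
  "plan": [
    [[-0.1, 0.3, 0, 0, 0, 0], [-0.2, 0.6, 0, 0, 0, 0], [-0.3, 0.9, 0, 0, 0, 0], [-0.35, 1, 0, 0, 0, 0]]
  ]
}}

```text
clock: 22.82
tool_pos: [450.3, 38.9, 371.7]
orientation: [1.0, -0.026, 0.0, -0.0]
contact_force: [-0.5, -0.0, 0.2]
opening: 0.653
finger_force: 0.0
```

>>> {"api": "step_arm", "payload": {
  "plan": [
    [[0, 0.3, 0, 0, 0, 0], [0, 0.6, 0, 0, 0, 0], [0, 0.9, 0, 0, 0, 0], [0, 1, 0, 0, 0, 0], [0, 1, 0, 0, 0, 0]]
  ]
}}

```text
clock: 23.23
tool_pos: [445.6, -80.3, 371.2]
orientation: [1.0, -0.027, 0.0, -0.0]
contact_force: [0.8, -0.7, -0.2]
opening: 0.65
finger_force: 0.0
```

>>> {"api": "step_arm", "payload": {
  "plan": [
    [[0, 0.3, 0, 0, 0, 0], [0, 0.6, 0, 0, 0, 0], [0, 0.9, 0, 0, 0, 0], [0, 1, 0, 0, 0, 0], [0, 1, 0, 0, 0, 0]]
  ]
}}

```text
clock: 23.65
tool_pos: [439.8, -199.7, 370.7]
orientation: [1.0, -0.027, -0.0, 0.0]
contact_force: [0.3, 0.7, -0.9]
opening: 0.648
finger_force: 0.0
```

```bash
python3 - <<'E'
from m import *
S=[snap('scene') for _ in range(3)];s=S[-1];t=snap('top');s5=np.load('s5.npy',allow_pickle=True).item()
print(arm.sense()['tool_pos'],arm.sense()['clock'])
for c in(s5,s):
  print('blue',blob(c,*BL,(165,185,202,230)))
for n,c,q in(('s',s,(158,166,173,180)),('t',t,(120,177,143,198))):
  print('knob',n,blob(c,*dk,q))
f=lambda im,u,w,h:cv2.resize(im['pixels'][u[1]-h:u[1]+h,u[0]-w:u[0]+w,::-1],(390,580),interpolation=cv2.INTER_CUBIC)
cv2.imwrite('pics/c11.png',np.hstack([f(s5,(182,205),37,55),f(s,(182,205),37,55)]))
E
```

```text
[ 440.0604121  -197.26070786  371.17587019] 23.85
blue (array([182.08988764, 207.92696629]), 89.0, (182.0, 207.5, 6.3), (177, 202, 11, 12))
blue (array([182.17690875, 210.06517691]), 89.5, (182.4, 210.0, 6.2), (177, 204, 11, 13))
knob s (array([164.83918129, 173.37865497]), 114.0, (163.8, 171.8, 8.3), (158, 166, 14, 14))Traceback (most recent call last):
  File "<stdin>", line 7, in <module>
  File "m.py", line 7, in blob
    k=max(cv2.findContours(m,0,1)[0],key=cv2.contourArea);(x,y),r=cv2.minEnclosingCircle(k);bx=cv2.boundingRect(k)
ValueError: max() iterable argument is empty
```

```bash
python3 - <<'E'
from m import *
S=[snap('scene') for _ in range(8)];s5=np.load('s5.npy',allow_pickle=True).item()
r=[blob(c,*BL,(165,185,202,230))[0] for c in S];print(np.mean(r,0),np.std(r,0))
s=S[0];s['pixels']=np.mean([c['pixels'] for c in S],0).astype(np.uint8);np.save('s7.npy',s,allow_pickle=True)
# vertical gray-edge shift of the knob/shoulder by phase correlation of blue-ness
g=lambda c:(c['pixels'][195:222,172:194,2].astype(float)-c['pixels'][195:222,172:194,0])
print(cv2.phaseCorrelate(g(s5),g(s),cv2.createHanningWindow((22,27),cv2.CV_64F)))
w=lambda c:(lambda q:(q*np.arange(195,222)[:,None]).sum()/q.sum())(np.clip(g(c)-40,0,None));print(w(s5),w(s))
f=lambda im,u,w,h:cv2.resize(im['pixels'][u[1]-h:u[1]+h,u[0]-w:u[0]+w,::-1],(390,580),interpolation=cv2.INTER_CUBIC)
cv2.imwrite('pics/c11.png',np.hstack([f(s5,(182,205),37,55),f(s,(182,205),37,55)]))
E
```

```text
[182.17183015 210.05956202] [0.01343672 0.01485559]
((0.23402840001148206, 2.4788626451875704), 0.9673548299546262)
207.57789587639013 209.77278250303766
```

View pics/c11.png

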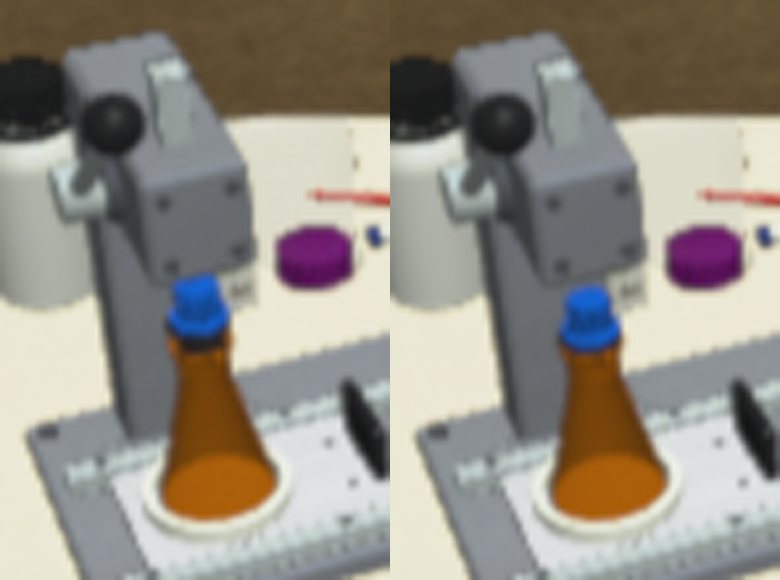

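Left (before) shows the dark collar proud below the blue shoulder. Right (after) shows the shoulder down on the rim: the blue moved 2.48 px, and 8 mm predicts 2.5. The lever knob is back up at the same pixel, and the flask stands in its nest. Handing in.

```bash
python3 -c "
from station import arm
print(arm.sign_off())"
```

```text
the job is handed in; nothing more can be done
None
```

I set the blue stopper in the collar, pushed the shuttle fully in and pulled the lever to its stop, so the ram drove stopper and collar home. The lever is back up, the flask stands under the ram, the red stopper was left untouched in its stand, and I handed the job in at about 24 s of the 70 s allowed.

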